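# Lock the spindle of the tube-bending head

### The job

Lock the spindle of the bending head: with the fingertips push the upright pin round until the slot in the steel disc faces the locking bar, then push the bar by its tail plate fully home into the slot and let go. Push gently, do not pinch the pin or the bar or lift the bar out of its guide, and leave the other things on the bench and on the base plate where they stand.

Things in the scene. Friction and masses are not known exactly. Their poses are not given: they have to be found in the camera images.
- head: spindle lock of the bending head: fixed teal base plate 370 x 160 x 20 mm, long side across in front of the robot. Origin on the bench under the bar's line; x axis = way the bar is pushed, towards the disc; z up. Plate: x -210 to 160, y -80 to 80 mm. Bar bed: x -205 to 0, 46 wide, top 34 mm above the bench; guide walls on it x -115 to 0, top 48; strap over them x -29 to -11, top 55
- disc (a joint): turn of the disc in rad, counter-clockwise positive seen from above; 0 or any whole turn: the slot faces the bar. It starts anywhere from 0.8 to 5.5, turns endlessly both ways with light friction (0.08 N m) and stays where it is left
- disc_center (a point): centre of the steel disc's top face, 46 mm above the bench, at x = 75 mm, y = 0 in the head's frame. The disc lies flat, is 130 mm across and 12 mm thick and turns about the upright line through this point; a low nut (7 mm) stands at its middle
- slot_mouth (a point): middle of the mouth of the disc's only slot, on the rim, at the height of the top face. The slot runs 30 mm from the rim towards the centre, is 20 mm wide and goes through the whole thickness. Lined up, this point lies at x = 10 mm, y = 0 in the head's frame
- pin_top (a point): top of the upright steel pin fixed on the disc for turning it, 14 mm thick, rising 34 mm above the disc's top face, 45 mm from the disc's centre, exactly opposite the slot
- bar_nose (a point): foremost point of the locking bar's round nose, at half its height, 40 mm above the bench; starts 4 to 29 mm short of the guide's disc-side end. Fully home it is at x = 36 mm in the head's frame, in the slot, the tail plate touching the guide. The bar hits the disc's rim if the slot does not face it; a 4 mm error at the mouth is drawn straight by the nose
- bar_tail (a point): middle of the rear face of the bar's upright tail plate, 51 mm above the bench, 161 mm behind the nose. The plate is 40 mm wide, 10 mm thick and reaches from 34 to 68 mm above the bench; push on its rear face, along the head's x axis. It slides with 1 to 4 N
- guide_mouth (a point): tail end of the bar's guide, 34 mm above the bench, at x = -115 mm in the head's frame: the tail plate's front face meets the guide here when the bar is fully home
- bushing: short brass bushing, 30 mm across, 22 mm tall, standing on the base plate beside the guide; a bystander, to be left alone; origin at its underside
- dowel: upright steel dowel pin, 14 mm thick, 45 mm tall, standing on the base plate beside the bar's tail end; a bystander, to be left alone; origin at its underside
- roller: spare grooved steel roller, 68 mm across, 50 mm tall, on the bench on the far side of the base plate; a bystander, to be left alone; origin at its underside
- die_block: aluminium block 70 x 45 x 30 mm on the bench, on the robot's side of the base plate; a bystander, to be left alone; origin at its underside
- wrench: open-ended wrench lying on the bench, right side; a bystander, to be left alone; origin at its underside
- hammer: hammer lying on the bench, right side; a bystander, to be left alone; origin at its underside
- jar: grey jar with a dark lid, 64 mm across, 85 mm tall, left side of the bench; a bystander, to be left alone; origin at its underside
- mug: white mug, 80 mm across, 90 mm tall, left side of the bench; a bystander, to be left alone; origin at its underside
- bar: the locking bar: a loose dark steel bar of about 0.3 kg, 14 mm wide, 12 mm high, lying in the guide with 1 mm play each side; origin at its underside, in the middle of the tail plate's front face; x axis along the bar towards the nose, z up

How it is judged:
On the way, in this order (a step that is already met when the one before it is completed fails the run):
1. the slot faces the bar (mouth within 5 mm of the bar's line) (y of slot_mouth in the frame of head between -0.005 and 0.005 m and x of slot_mouth in the frame of head below 0.075 m), for 0.1 s.
2. the bar is in the slot, fully home (x of bar_nose in the frame of head above 0.031 m and y of bar_nose in the frame of head between -0.006 and 0.006 m), for 0.2 s.
At the end, for the whole second after the job is handed in: The slot's mouth is within 5 mm of the bar's line, the bar's nose is in the slot with the tail plate within 5 mm of the guide's end, the bar lies level in its guide (within 0.08 rad, 7 mm), and bar and disc are at rest (all of step 1 and all of step 2 and angle between bar_nose's own z axis and vertical below 0.08 rad and height (world z) of bar_tail below 0.058 m and linear speed of bar below 0.01 m/s and velocity of joint disc between -0.05 and 0.05 rad/s); the robot touches nothing.
It fails at once if the bar is lifted (tail or nose more than 12 mm up) (height (world z) of bar_tail above 0.063 m or height (world z) of bar_nose above 0.052 m).
It fails at once if the bar is pinched or forced (fingers on it with more than 38 N) (contact force between the fingers and bar above 38 N).
It fails at once if the disc or its pin is pinched or forced (fingers on it with more than 38 N) (contact force between the fingers and head above 38 N).
It fails at once if a bystander is moved more than 15 mm (distance of any of bushing, dowel, roller, die_block, wrench, hammer, jar, mug from where it was at the start of the episode above 0.015 m).
It also fails if it takes over 64 s, if anything falls off the work surface, if the arm or the gripper's body presses on something with over 40 N, if the wrist force passes 120 N, or if a joint passes its speed limit or range.

### The arm

A 6-joint arm with a two-finger parallel gripper is mounted at the origin on the work surface. World frame = base frame: x ahead of the robot, y to its left, z up, the work surface at z = 0. Lengths are in m, angles in rad, forces in N, time in s.
With the tool pointing down it reaches from about 0.25 to 0.725 m from the base axis. Payload 9.7 kg.
Tool frame: the origin (TCP) lies at the very end of the fingers, on their centre line; the grasp point (between the pads) lies 19 mm behind it; z points along the fingers, y is the direction in which the jaws open and shut (so a half turn about z gives the same grasp; the last joint's range is limited). The gripper opens to 85 mm and grips with 20 to 120 N. Pads are 22 mm wide; open, the fingers measure 114 mm over their backs; the gripper's body (76 mm by 85 mm) begins 54 mm behind the grasp point. The pads swing forward as they close: fully open they stand 13 mm farther back than shut.
Start: joints at [-1.303, 0.087, 0.176, 1.66, 0, 1.571], TCP at [0.146, -0.53, 0.231] pointing down, gripper open.
Joint ranges: [-3.13, 3.13], [-0.85, 1.81], [-1.15, 1.24], [-2.2, 2.28], [-1.44, 1.52], [-3.14, 3.14]. Speed limits (rad/s): [2.22, 2.22, 2.57, 3.14, 3.14, 3.14].

### API

Orientations are given as a 3x3 rotation matrix whose columns are the frame's x, y, z axes.
In Python, from rig import r, cams gives the robot as it stands. The module is installed in compiled form; this text tells all that it offers.
- The arm moves only by the tool jog_arm, never from a script. Its argument "increments" is a list that holds one entry, the list of rows, each a list of 7 numbers: the turn, a rotation vector about the tool's x, y, z in rad, then the shift along the tool's x, y, z in m, then the gripper's target within -1 to 1 (shut at 1, half-way at 0, fully open at -1). A call has 1 to 10 rows; each row is the pose to reach, as a shift and turn from the pose measured when the call began, along the tool's axes at that moment; what a row does not reach only later rows make up. A row lasts 1/10 s, in which the tool goes at most 50 mm and 8.59 degrees, less where a joint would pass 70% of its speed; a pose out of reach is approached as far as the arm can. A call with a gripper value outside its range is refused whole. The fingers move at their own pace and stop on an object; the grip force is fixed at half the most. Time passes only in rows, so rows that repeat a pose let the fingers close. It gives the time, the measured TCP pose, the force and the opening at its end, in the units of the state.
- r.sense(): the state, without advancing time (a new reading comes with each control period).
- cams.get_image(name): name is "side" or "top"; returns the picture (480x640x3 uint8, red, green, blue); there is no depth.
- cams.camera_info(name): a dict with "fov_y" (degrees; the focal length in pixels is half the picture's height over the tangent of half this angle, whatever the lens; pixels are square), "cx", "cy" (the principal point, pixels), "R" (3x3) and "t" (3): a world point X has camera coordinates R X + t. Camera axes: x right, y down, z forward; pixel columns grow to the right and rows downward; lengths in m; the calibration is good to about 2 mm. A picture is of the moment at which its call begins. camera_info takes no time and is no camera call.
- r.close_job(): hands the job in, once; it reports no verdict.
The state is a dict: "time_s": time; "joints": joint angles; "qvel": joint speeds; "joint_efforts": joint torques, N m; "position": TCP position; "ee_rot": TCP orientation; "contact_force": force on the tool from outside, world axes, zero at the start; "moment": the same for the moment, N m; "grip_width": finger opening in m.
Only numpy, scipy, OpenCV 4.12 (cv2) and the standard library are available. Lean on these libraries where they do the work, as an engineer would, in place of code of your own. Each camera call takes 0.05 s, during which the arm holds its last target.

## Working session

There is one attempt and no reset: what is moved stays moved. The work goes in short steps, Python scripts to look and compute and a tool call to move; the robot and the scene stay as the last step left them, time stands still between calls to the robot, and variables do not carry over. Pictures are saved under pics/ and viewed, and the job is handed in when it is done.

Besides the shell and the picture viewer there is one more tool, called as name(argument=value, ...) on one line, values as JSON. jog_arm: Moves the arm, as the interface text tells. Its arguments: {"type":"object","properties":{"increments":{"type":"array","items":{"type":"array","items":{"type":"array","items":{"type":"number"}}}}},"required":["increments"]}

```bash
mkdir -p pics; python3 - <<'E'
from rig import r,cams
import cv2
for n in("top","side"):
    cv2.imwrite(f"pics/{n}0.png",cams.get_image(n)[:,:,::-1]); print(n,cams.camera_info(n))
print(r.sense())
E
```

```text
top {'fov_y': 43.712889375776626, 'cx': 323.13908251827036, 'cy': 253.46276157777095, 'R': array([[ 7.08869530e-02, -9.97484230e-01,  5.01145411e-04],
       [-9.77082887e-01, -6.95381913e-02, -2.01180199e-01],
       [ 2.00708925e-01,  1.37713907e-02, -9.79554121e-01]]), 't': array([-0.02563068,  0.54547903,  1.46628032])}
side {'fov_y': 50.98079201940662, 'cx': 315.9471245747368, 'cy': 241.9904247597514, 'R': array([[ 0.99372957, -0.10962344, -0.02200546],
       [-0.08571363, -0.62051509, -0.77949612],
       [ 0.07179633,  0.77649451, -0.62602042]]), 't': array([-0.54338381,  0.12679135,  1.22390767])}
{'time_s': 0.1, 'joints': array([-1.30301899e+00,  8.73660815e-02,  1.75238143e-01,  1.65980748e+00,
       -1.19187107e-05,  1.57078018e+00]), 'qvel': array([-0.00013948, -0.00208107, -0.00071345, -0.00154273, -0.00012448,
       -0.00088164]), 'joint_efforts': array([ 3.96892051e-05, -5.21564591e+01,  4.65650296e+01,  1.60514249e-02,
        8.55864619e-05,  2.96534893e-05]), 'position': array([ 0.14546678, -0.53020392,  0.23068812]), 'ee_rot': array([[ 9.64357094e-01,  2.64604039e-01, -3.12883820e-04],
       [ 2.64604224e-01, -9.64356472e-01,  1.09533938e-03],
       [-1.19003129e-05, -1.13908868e-03, -9.99999351e-01]]), 'contact_force': array([ 0.24028986, -0.3296387 ,  0.77881376]), 'moment': array([-0.04238707,  0.04026681,  0.00398368]), 'grip_width': 0.08544156348343691}
```

View pics/top0.png

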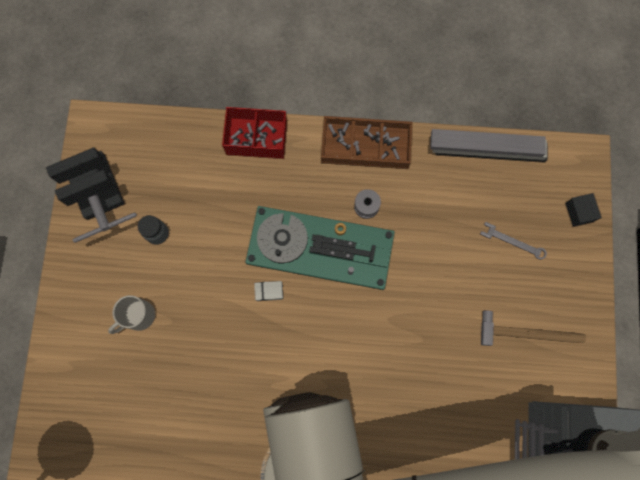

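View pics/side0.png

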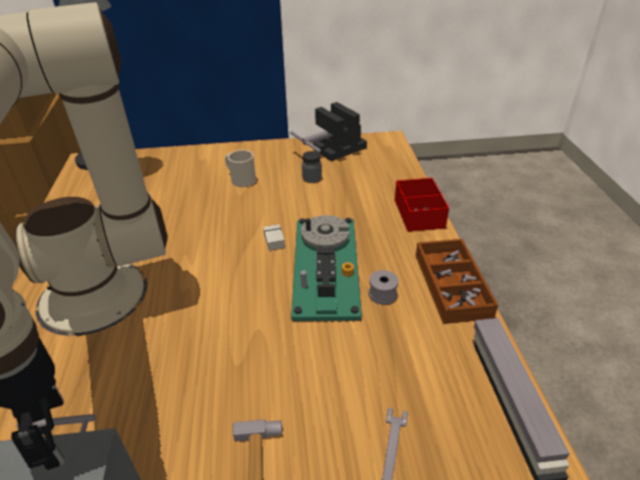

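```bash
python3 - <<'E'
import cv2
a=cv2.imread("pics/top0.png")[195:305,235:405]; cv2.imwrite("pics/top0z.png",cv2.resize(a,None,fx=4.7,fy=4.7,interpolation=cv2.INTER_CUBIC))
a=cv2.imread("pics/side0.png")[205:325,255:415]; cv2.imwrite("pics/side0z.png",cv2.resize(a,None,fx=5,fy=5,interpolation=cv2.INTER_CUBIC))
E
```

```text
(no output)
```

View pics/top0z.png

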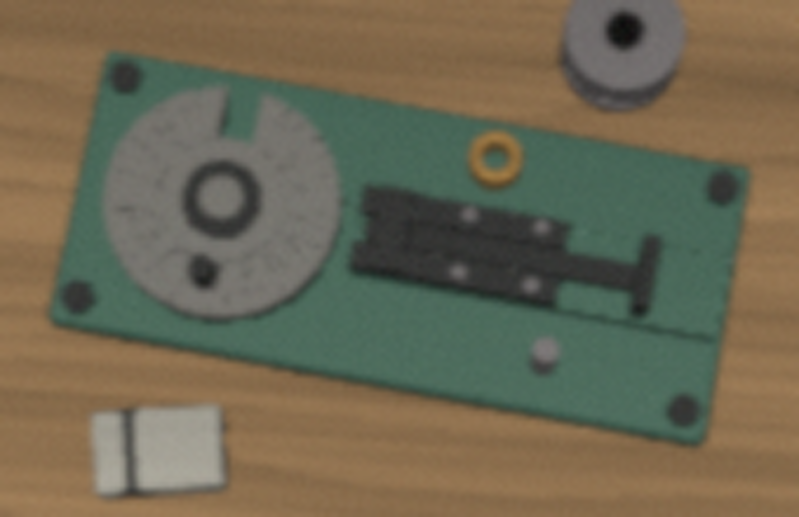

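View pics/side0z.png

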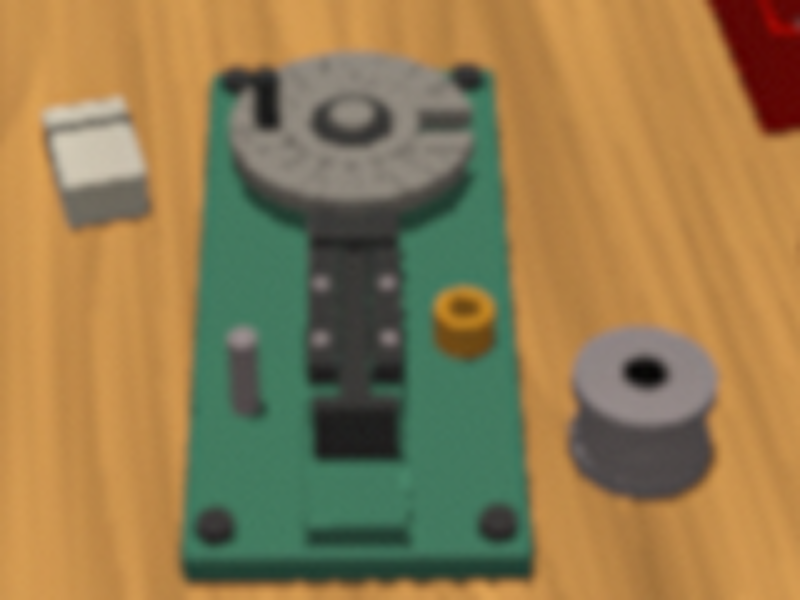

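```bash
cat > h.py <<'E'
import numpy as np
from rig import r,cams
from scipy.optimize import least_squares
CI={n:cams.camera_info(n) for n in("top","side")}
def proj(n,X):
    c=CI[n]; f=240/np.tan(np.radians(c["fov_y"]/2))
    p=np.atleast_2d(X)@c["R"].T+c["t"]; return f*p[:,:2]/p[:,2:]+[c["cx"],c["cy"]]
def unproj(n,uv,z):
    c=CI[n]; f=240/np.tan(np.radians(c["fov_y"]/2))
    d=c["R"].T@np.array([(uv[0]-c["cx"])/f,(uv[1]-c["cy"])/f,1]); o=-c["R"].T@c["t"]
    return o+d*(z-o[2])/d[2]
def crop(n,p): 
    return (np.array(p)+.5)/(4.7 if n=="top" else 5)-.5+([235,195] if n=="top" else [255,205])
def w2h(P,h):
    c,s=np.cos(h[2]),np.sin(h[2]); R=np.array([[c,-s],[s,c]]); P=np.atleast_2d(P)
    return np.c_[(P[:,:2]-h[:2])@R,P[:,2]]
def h2w(P,h):
    c,s=np.cos(h[2]),np.sin(h[2]); R=np.array([[c,-s],[s,c]]); P=np.atleast_2d(P)
    return np.c_[P[:,:2]@R.T+h[:2],P[:,2]]
E
python3 - <<'E'
from h import *
H=np.array([[160,-80,20],[160,80,20],[-210,80,20],[-210,-80,20],[75,0,53]])/1e3
top=crop("top",[(109,53),(52,323),(700,443),(748,168),(222,199)])
side=crop("side",[(493,72),(215,75),(187,556),(530,550),(353,112)])
for use in("top","side","both"):
    def f(h):
        W=h2w(H,h); o=[]
        if use!="side": o.append(proj("top",W)-top)
        if use!="top": o.append(proj("side",W)-side)
        return np.concatenate(o).ravel()
    s=least_squares(f,[.5,0,1.5]); print(use,s.x,np.round(s.fun,1))
h=s.x
for n,p,z in[("top",(246,93),.046),("side",(470,118),.046),("top",(640,315),.068),("top",(660,240),.068),("side",(360,460),.040),("side",(320,400),.068),("side",(398,400),.068),("side",(265,72),.08),("top",(207,264),.08),("top",(203,272),.046),("top",(544,345),.065),("top",(495,155),.042)]:
    W=unproj(n,crop(n,p),z); print(n,p,z,np.round(W*1e3),np.round(w2h(W,h)*1e3))
E
```

```text
top [0.57339784 0.04789231 1.4568581 ] [-0.9 -0.8 -1.4  0.2  1.4  0.7  1.1 -0.2 -0.3  0. ]
side [0.57726916 0.04579434 1.45271085] [ 0.6 -1.2 -0.8 -1.1 -1.5  0.3  1.5  0.8  0.1  0. ]
both [0.57543009 0.04713231 1.45572858] [-0.5 -1.5 -1.1 -0.6  1.7 -0.   1.5 -0.9  0.1 -0.8 -0.3 -1.5 -1.7 -1.2
 -2.1  0.   0.9  0.4 -0.7 -0.2]
top (246, 93) 0.046 [644. 114.  46.] [[ 75. -61.  46.]]
side (470, 118) 0.046 [648. 116.  46.] [[ 77. -64.  46.]]
top (640, 315) 0.068 [ 531. -108.   68.] [[-159.   26.   68.]]
top (660, 240) 0.068 [ 573. -117.   68.] [[-163.  -16.   68.]]
side (360, 460) 0.04 [ 558. -123.   40.] [[-171.   -3.   40.]]
side (320, 400) 0.068 [ 542. -111.   68.] [[-161.   15.   68.]]
side (398, 400) 0.068 [ 577. -115.   68.] [[-161.  -20.   68.]]
side (265, 72) 0.08 [541. 126.  80.] [[74. 44. 80.]]
top (207, 264) 0.08 [540. 124.  80.] [[73. 44. 80.]]
top (203, 272) 0.046 [542. 129.  46.] [[78. 42. 46.]]
top (544, 345) 0.065 [512. -58.  65.] [[-112.   51.   65.]]
top (495, 155) 0.042 [620. -25.  42.] [[-67. -53.  42.]]
```

```bash
cat >> h.py <<'E'
from scipy.spatial.transform import Rotation as Ro
HD=np.array([.5754,.0471,1.4557])
def to(P,yawdeg,head=True):
    s=r.sense(); Rc=s["ee_rot"]
    W=h2w(P,HD)[0] if head else np.array(P)
    y=np.radians(yawdeg); Rt=np.array([[np.cos(y),np.sin(y),0],[np.sin(y),-np.cos(y),0],[0,0,-1]])
    rv=Ro.from_matrix(Rc.T@Rt).as_rotvec(); d=Rc.T@(W-s["position"])
    print("to",np.round(W,4),"turn",np.round(rv,4),"shift",np.round(d,4))
def st():
    s=r.sense(); print("t",s["time_s"],"pos",np.round(s["position"],4),"head",np.round(w2h(s["position"],HD)[0]*1e3,1),"F",np.round(s["contact_force"],1),"w",round(s["grip_width"],4),"q",np.round(s["joints"],2))
E
python3 - <<'E'
from h import *
st(); to([.051,.067,.20],38.4); to([.051,.067,.13],38.4)
E
```

```text
t 0.1 pos [ 0.1455 -0.5302  0.2307] head [-622.9  360.8  230.7] F [ 0.2 -0.3  0.8] w 0.0854 q [-1.3   0.09  0.18  1.66 -0.    1.57]
to [0.5147 0.1055 0.2   ] turn [-1.100e-03 -2.000e-04 -4.024e-01] shift [ 0.5243 -0.5153  0.0313]
to [0.5147 0.1055 0.13  ] turn [-1.100e-03 -2.000e-04 -4.024e-01] shift [ 0.5243 -0.5152  0.1013]
```

jog_arm(increments=[[[0,0,-0.04,0.035,-0.034,0,1],[0,0,-0.08,0.07,-0.068,0,1],[0,0,-0.12,0.105,-0.102,0,1],[0,0,-0.16,0.14,-0.136,0,1],[0,0,-0.2,0.175,-0.17,0,1],[0,0,-0.24,0.21,-0.205,0,1],[0,0,-0.28,0.245,-0.24,0,1],[0,0,-0.32,0.28,-0.275,0,1],[0,0,-0.36,0.315,-0.31,0,1],[0,0,-0.4,0.35,-0.344,0,1]]])

```text
time_s: 1.1
position: [0.3924, -0.1038, 0.2311]
ee_rot: [[0.784, 0.621, 0.0], [0.621, -0.784, 0.001], [0.001, -0.001, -1.0]]
contact_force: [0.7, 0.4, -0.2]
grip_width: -0.0003
```

```bash
python3 - <<'E'
from h import *
st(); to([.051,.067,.20],38.4); to([.051,.067,.13],38.4)
E
```

```text
t 1.1 pos [ 0.3924 -0.1038  0.2311] head [-170.9  164.4  231.1] F [ 0.7  0.4 -0.2] w -0.0003 q [-0.26 -0.25 -0.14  1.68  0.    2.21]
to [0.5147 0.1055 0.2   ] turn [-0.0008 -0.0007 -0.0007] shift [ 0.2257 -0.0882  0.0313]
to [0.5147 0.1055 0.13  ] turn [-0.0008 -0.0007 -0.0007] shift [ 0.2257 -0.0881  0.1013]
```

jog_arm(increments=[[[0,0,0,0.045,-0.018,0.005,1],[0,0,0,0.09,-0.036,0.015,1],[0,0,0,0.135,-0.053,0.03,1],[0,0,0,0.18,-0.07,0.06,1],[0,0,0,0.226,-0.088,0.09,1],[0,0,0,0.226,-0.088,0.101,1],[0,0,0,0.226,-0.088,0.101,1],[0,0,0,0.226,-0.088,0.101,1]]])

```text
time_s: 1.9
position: [0.5145, 0.1053, 0.1303]
ee_rot: [[0.784, 0.621, -0.001], [0.621, -0.784, 0.001], [-0.001, -0.001, -1.0]]
contact_force: [-0.2, -0.7, 0.2]
grip_width: -0.0002
```

```bash
cat > pic.py <<'E'
from h import *
import cv2,sys
k=sys.argv[1]
im={n:cams.get_image(n)[:,:,::-1] for n in("top","side")}
s=r.sense()
a=im["top"][195:305,235:405]; cv2.imwrite(f"pics/{k}t.png",cv2.resize(a,None,fx=4.7,fy=4.7,interpolation=cv2.INTER_CUBIC))
a=im["side"][205:325,255:415]; cv2.imwrite(f"pics/{k}s.png",cv2.resize(a,None,fx=5,fy=5,interpolation=cv2.INTER_CUBIC))
def tocrop(n,p): return np.round((p+.5-([235,195] if n=="top" else [255,205]))*(4.7 if n=="top" else 5)-.5)
for n in im: print(n,"tcp in crop",tocrop(n,proj(n,s["position"])))
st()
E
python3 pic.py a
```

```text
top tcp in crop [[234. 293.]]
side tcp in crop [[215.  17.]]
t 2.0 pos [0.5151 0.1048 0.1316] head [ 50.4  66.5 131.6] F [-0.5  0.3  0.1] w 0.0001 q [ 0.2   0.01 -0.09  1.46  0.    2.67]
```

View pics/at.png

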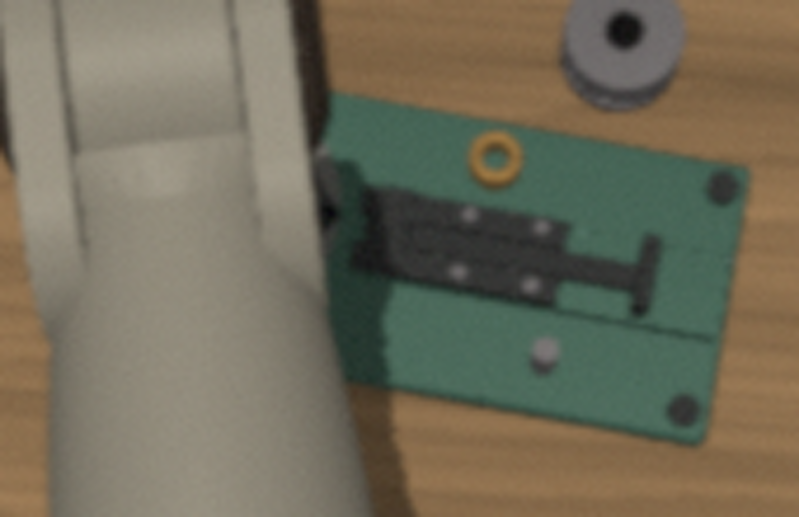

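View pics/as.png

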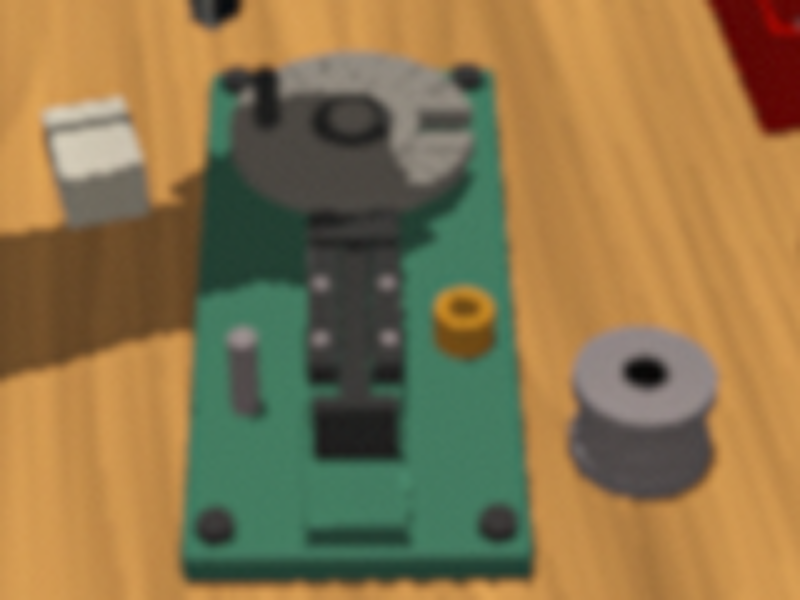

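jog_arm(increments=[[[0,0,0,0,0,0.03,1],[0,0,0,0,0,0.06,1],[0,0,0,0,0,0.071,1],[0,0,0,0,0,0.071,1],[0,0,0,0,0,0.071,1]]])

```text
time_s: 2.5
position: [0.5159, 0.1046, 0.0624]
ee_rot: [[0.785, 0.619, 0.003], [0.619, -0.785, 0.002], [0.004, 0.001, -1.0]]
contact_force: [-0.1, 0.4, 1.0]
grip_width: -0.0003
```

```bash
python3 pic.py b; python3 - <<'E'
from h import *
for th in [90,80,70,60,50,40,30,20,10,0]:
    t=np.radians(th);to([.075+.045*np.cos(t)-.0127,.045*np.sin(t)+.0127,.06],38.4)
E
```

```text
top tcp in crop [[242. 316.]]
side tcp in crop [[223. 127.]]
t 2.6 pos [0.5162 0.1049 0.0626] head [50.6 65.4 62.6] F [-0.2  0.4 -0.3] w -0.0003 q [ 0.2   0.03 -0.21  1.33  0.    2.67]
to [0.5252 0.1156 0.06  ] turn [ 0.0012 -0.0043 -0.0019] shift [ 0.0137 -0.0028  0.0026]
to [0.5268 0.1233 0.06  ] turn [ 0.0012 -0.0043 -0.0019] shift [ 0.0197 -0.0079  0.0026]
to [0.5297 0.1306 0.06  ] turn [ 0.0012 -0.0043 -0.0019] shift [ 0.0265 -0.0118  0.0027]
to [0.5338 0.1373 0.06  ] turn [ 0.0012 -0.0043 -0.0019] shift [ 0.0339 -0.0145  0.0027]
to [0.539  0.1431 0.06  ] turn [ 0.0012 -0.0043 -0.0019] shift [ 0.0416 -0.0159  0.0027]
to [0.5452 0.148  0.06  ] turn [ 0.0012 -0.0043 -0.0019] shift [ 0.0495 -0.0159  0.0028]
to [0.5521 0.1517 0.06  ] turn [ 0.0012 -0.0043 -0.0019] shift [ 0.0572 -0.0146  0.0028]
to [0.5595 0.1542 0.06  ] turn [ 0.0012 -0.0043 -0.0019] shift [ 0.0646 -0.0119  0.0028]
to [0.5673 0.1554 0.06  ] turn [ 0.0012 -0.0043 -0.0019] shift [ 0.0714 -0.008   0.0029]
to [0.5751 0.1551 0.06  ] turn [ 0.0012 -0.0043 -0.0019] shift [ 0.0774 -0.003   0.0029]
```

View pics/bs.png

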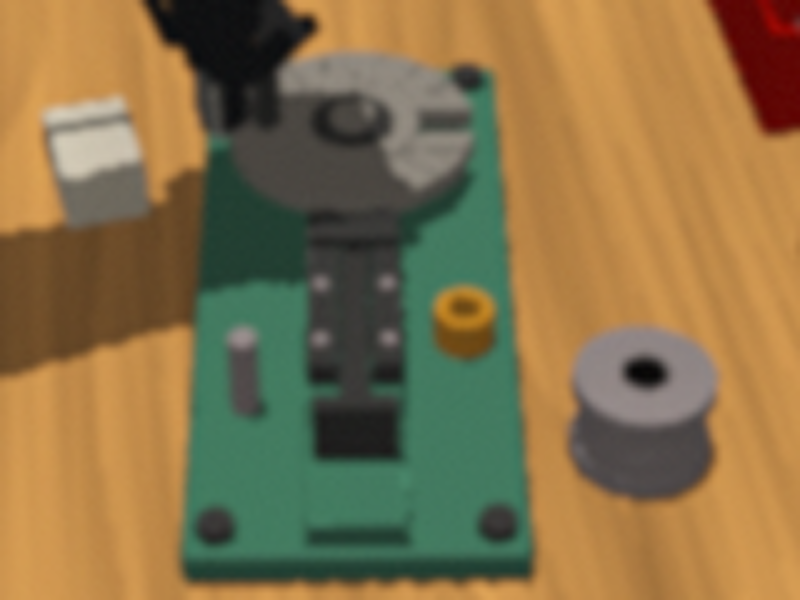

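jog_arm(increments=[[[0,0,0,0.005,-0.001,0.003,1],[0,0,0,0.01,-0.002,0.003,1],[0,0,0,0.0137,-0.003,0.003,1],[0,0,0,0.0167,-0.0055,0.003,1],[0,0,0,0.0197,-0.0079,0.003,1],[0,0,0,0.023,-0.01,0.003,1],[0,0,0,0.0265,-0.0118,0.003,1],[0,0,0,0.03,-0.0132,0.003,1],[0,0,0,0.0339,-0.0145,0.003,1],[0,0,0,0.0339,-0.0145,0.003,1]]])

```text
time_s: 3.6
position: [0.5335, 0.1378, 0.0592]
ee_rot: [[0.784, 0.62, 0.003], [0.62, -0.784, 0.002], [0.003, 0.001, -1.0]]
contact_force: [-0.4, -0.7, -0.7]
grip_width: 0.0001
```

```bash
python3 pic.py c; python3 - <<'E'
from h import *
for th in [60,50,40,30,20,10,0]:
    t=np.radians(th);to([.075+.045*np.cos(t)-.0127,.045*np.sin(t)+.0127,.06],38.4)
E
```

```text
top tcp in crop [[185. 281.]]
side tcp in crop [[251.  91.]]
t 3.7 pos [0.5338 0.1374 0.0595] head [85.  51.7 59.5] F [-0.6  0.1 -0.2] w 0.0 q [ 0.25  0.09 -0.15  1.32  0.    2.72]
to [0.5338 0.1373 0.06  ] turn [ 0.0012 -0.0042 -0.0016] shift [-0.0001  0.0001 -0.0005]
to [0.539  0.1431 0.06  ] turn [ 0.0012 -0.0042 -0.0016] shift [ 0.0076 -0.0012 -0.0004]
to [0.5452 0.148  0.06  ] turn [ 0.0012 -0.0042 -0.0016] shift [ 0.0155 -0.0013 -0.0004]
to [0.5521 0.1517 0.06  ] turn [ 0.0012 -0.0042 -0.0016] shift [ 0.0232  0.0001 -0.0004]
to [0.5595 0.1542 0.06  ] turn [ 0.0012 -0.0042 -0.0016] shift [ 0.0306  0.0028 -0.0003]
to [0.5673 0.1554 0.06  ] turn [ 0.0012 -0.0042 -0.0016] shift [ 0.0374  0.0067 -0.0003]
to [0.5751 0.1551 0.06  ] turn [ 0.0012 -0.0042 -0.0016] shift [ 0.0434  0.0117 -0.0003]
```

View pics/cs.png

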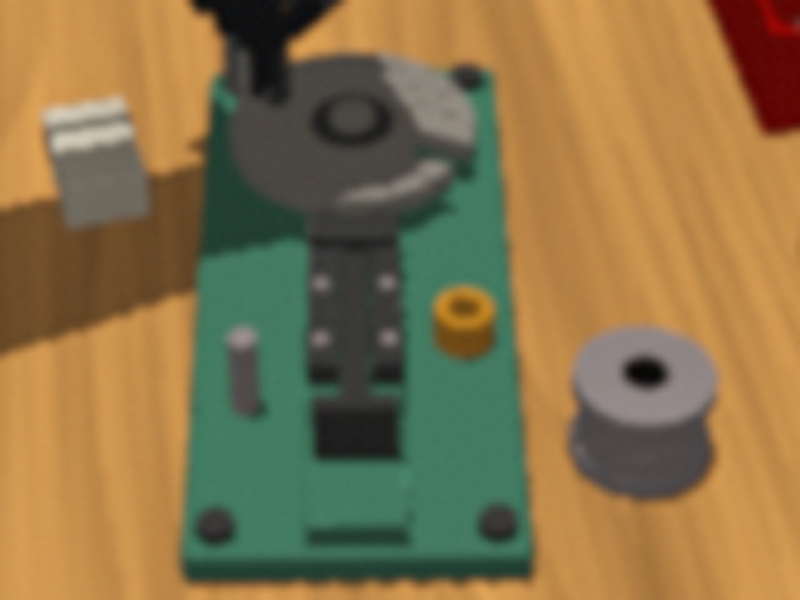

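jog_arm(increments=[[[0,0,0,0.0038,-0.0007,0,1],[0,0,0,0.0076,-0.0012,0,1],[0,0,0,0.0115,-0.0014,0,1],[0,0,0,0.0155,-0.0013,0,1],[0,0,0,0.0194,-0.0008,0,1],[0,0,0,0.0232,0.0001,0,1],[0,0,0,0.027,0.0013,0,1],[0,0,0,0.0306,0.0028,0,1],[0,0,0,0.0306,0.0028,0,1]]])

```text
time_s: 4.6
position: [0.5605, 0.1543, 0.0598]
ee_rot: [[0.785, 0.62, 0.005], [0.62, -0.785, 0.002], [0.005, 0.002, -1.0]]
contact_force: [-0.4, -0.6, -0.5]
grip_width: -0.0003
```

```bash
python3 pic.py d; python3 - <<'E'
from h import *
print(w2h(unproj("side",crop("side",(462,163)),.046),HD))
for th in [20,15,10,5,0]:
    t=np.radians(th);to([.075+.045*np.cos(t)-.0127,.045*np.sin(t)+.0127,.06],38.4)
E
```

```text
top tcp in crop [[158. 231.]]
side tcp in crop [[297.  68.]]
t 4.7 pos [0.56   0.1542 0.0598] head [104.6  27.6  59.8] F [ 0.4 -0.6  0.1] w 0.0001 q [ 0.27  0.16 -0.08  1.33  0.    2.74]
[[ 0.03828058 -0.05788767  0.046     ]]
to [0.5595 0.1542 0.06  ] turn [ 0.0016 -0.0048 -0.0018] shift [-0.0004 -0.0003 -0.0002]
to [0.5634 0.155  0.06  ] turn [ 0.0016 -0.0048 -0.0018] shift [ 0.0031  0.0015 -0.0002]
to [0.5673 0.1554 0.06  ] turn [ 0.0016 -0.0048 -0.0018] shift [ 0.0064  0.0036 -0.0002]
to [0.5712 0.1554 0.06  ] turn [ 0.0016 -0.0048 -0.0018] shift [ 0.0095  0.006  -0.0002]
to [0.5751 0.1551 0.06  ] turn [ 0.0016 -0.0048 -0.0018] shift [ 0.0124  0.0086 -0.0002]
```

View pics/ds.png

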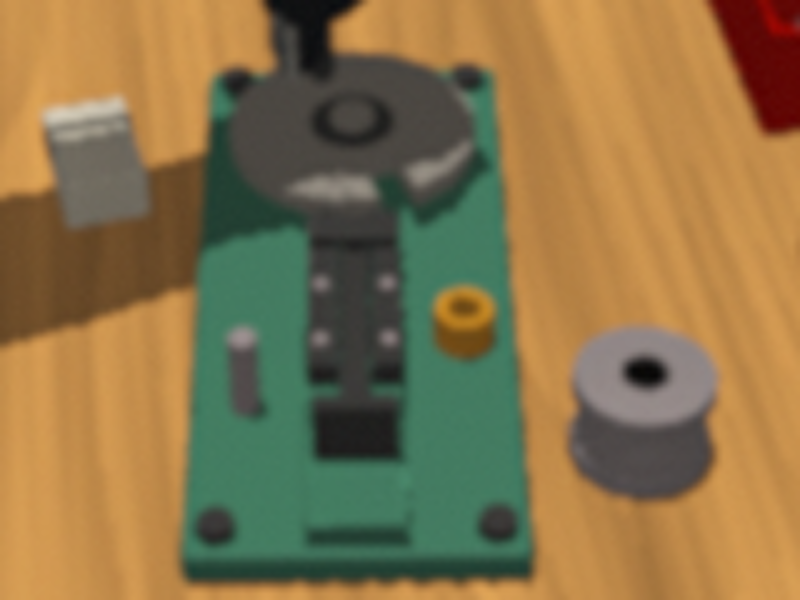

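View pics/dt.png

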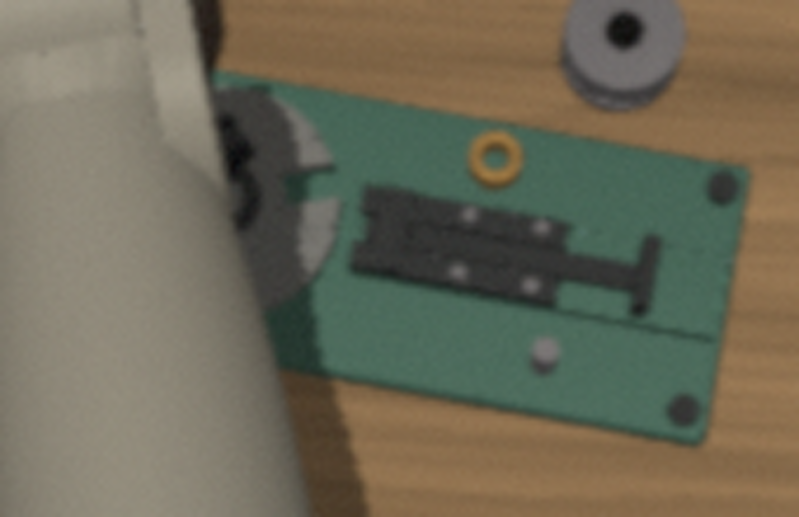

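```bash
python3 - <<'E'
from h import *
for n,p in [("top",(338,183)),("side",(397,199)),("top",(222,199)),("side",(352,112))]:
    P=w2h(unproj(n,crop(n,p),.053 if p[0] in(222,352) else .046),HD)[0]*1e3; print(n,np.round(P,1),np.degrees(np.arctan2(-P[1],75-P[0])))
# expected mouth px at lined up
for n in("top","side"):
    q=proj(n,h2w(np.array([[.01,0,.046],[.01,.01,.046],[.01,-.01,.046]]),HD)); print(n,(q+.5-([235,195] if n=="top" else [255,205]))*(4.7 if n=="top" else 5)-.5)
E
```

```text
top [ 15.  -20.1  46. ] 18.52217486183882
side [  9.5 -23.6  46. ] 19.82814237136381
top [74.9  2.  53. ] -87.84936742479766
side [74.1 -1.4 53. ] 57.28910184991006
top [[339.97473945 219.79211957]
 [336.48960675 237.3460426 ]
 [343.45091772 202.28329819]]
side [[350.52865292 198.99080711]
 [330.87888428 199.26195322]
 [370.18390035 198.71958541]]
```

jog_arm(increments=[[[0,0,0,0.0013,0.0006,0,1],[0,0,0,0.003,0.0015,0,1],[0,0,0,0.0047,0.0025,0,1],[0,0,0,0.0064,0.0036,0,1],[0,0,0,0.008,0.0048,0,1],[0,0,0,0.0095,0.006,0,1],[0,0,0,0.0108,0.007,0,1],[0,0,0,0.0118,0.008,0,1],[0,0,0,0.0118,0.008,0,1]]])

```text
time_s: 5.6
position: [0.5746, 0.1552, 0.0598]
ee_rot: [[0.785, 0.62, 0.005], [0.62, -0.785, 0.002], [0.005, 0.002, -1.0]]
contact_force: [0.0, 0.1, -0.6]
grip_width: -0.0
```

```bash
python3 pic.py e; python3 - <<'E'
from h import *
for th in [5,0,-2]:
    t=np.radians(th);to([.075+.045*np.cos(t)-.0127,.045*np.sin(t)+.0127,.06],38.4)
E
```

```text
top tcp in crop [[158. 205.]]
side tcp in crop [[324.  65.]]
t 5.7 pos [0.5745 0.1552 0.0599] head [107.3  13.3  59.9] F [-0.2 -0.4  0.1] w 0.0 q [ 0.26  0.19 -0.04  1.33  0.    2.74]
to [0.5712 0.1554 0.06  ] turn [ 0.0019 -0.0052 -0.0018] shift [-0.0025 -0.0022 -0.0001]
to [0.5751 0.1551 0.06  ] turn [ 0.0019 -0.0052 -0.0018] shift [ 0.0004  0.0004 -0.0001]
to [0.5767 0.1549 0.06  ] turn [ 0.0019 -0.0052 -0.0018] shift [ 0.0015  0.0016 -0.0001]
```

View pics/es.png

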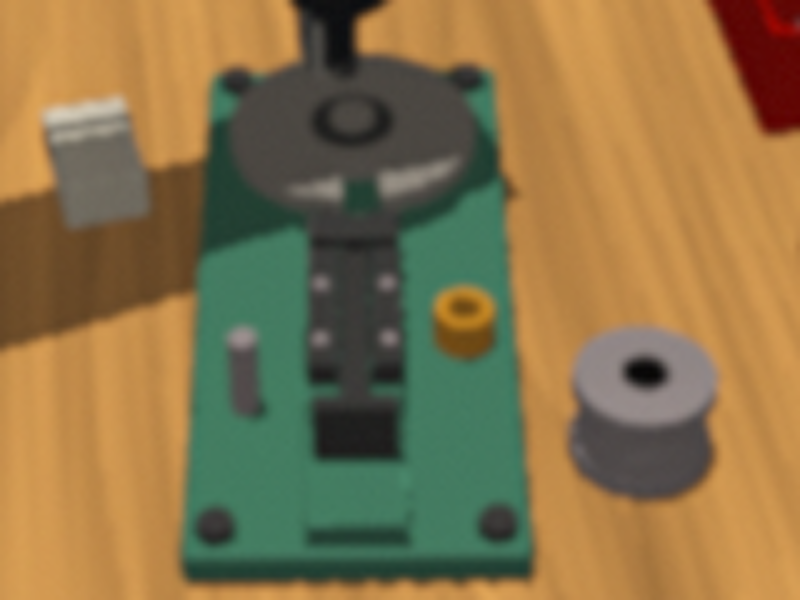

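View pics/et.png

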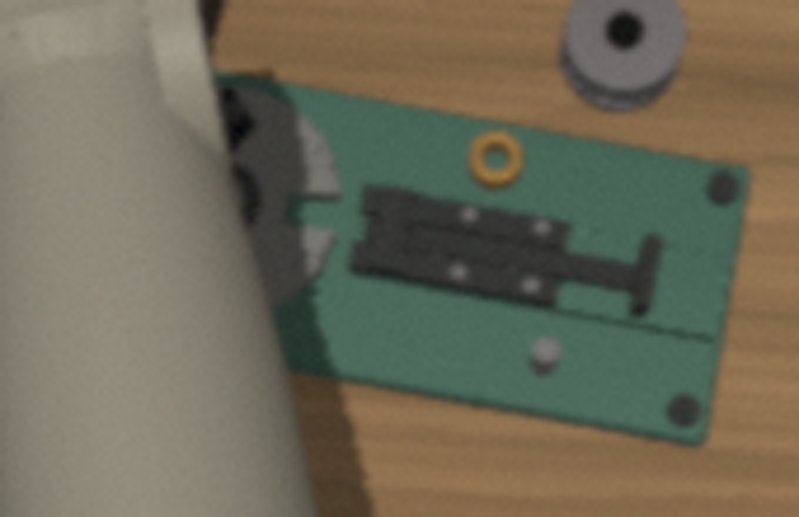

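```bash
python3 - <<'E'
from h import *
for n,p,z in [("side",(354.5,283),.05),("side",(354.5,338),.05),("top",(464.5,242.5),.05),("top",(536.5,256),.05),("side",(361,200),.046),("top",(336.5,212.5),.046),("top",(205,205),.046)]:
    print(n,p,np.round(w2h(unproj(n,crop(n,p),z),HD)[0]*1e3,1))
E
```

```text
side (354.5, 283) [-59.8  -1.4  50. ]
side (354.5, 338) [-99.5  -1.   50. ]
top (464.5, 242.5) [-59.3   0.8  50. ]
top (536.5, 256) [-99.2   0.9  50. ]
side (361, 200) [ 9.1 -5.3 46. ]
top (336.5, 212.5) [12.6 -3.7 46. ]
top (205, 205) [84.2  5.5 46. ]
```

jog_arm(increments=[[[0,0,0,0.0008,0.0008,0,1],[0,0,0,0.0015,0.0015,0,1],[0,0,0,0.0021,0.0021,0,1],[0,0,0,0.0021,0.0021,0,1],[0,0,0,0.0021,0.0021,0,1]]])

```text
time_s: 6.2
position: [0.5776, 0.1549, 0.0599]
ee_rot: [[0.785, 0.62, 0.005], [0.62, -0.785, 0.002], [0.005, 0.002, -1.0]]
contact_force: [-0.9, -0.4, -0.9]
grip_width: 0.0001
```

```bash
python3 pic.py f
```

```text
top tcp in crop [[160. 200.]]
side tcp in crop [[330.  65.]]
t 6.3 pos [0.5776 0.1548 0.0599] head [107.3  10.2  59.9] F [-0.2 -0.8 -0.5] w -0.0001 q [ 0.26  0.2  -0.03  1.34  0.    2.74]
```

View pics/fs.png

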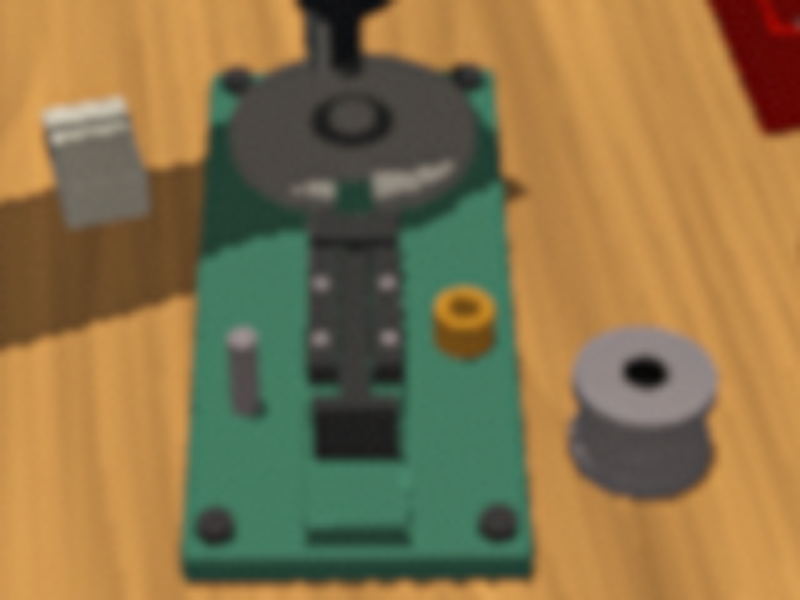

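View pics/ft.png

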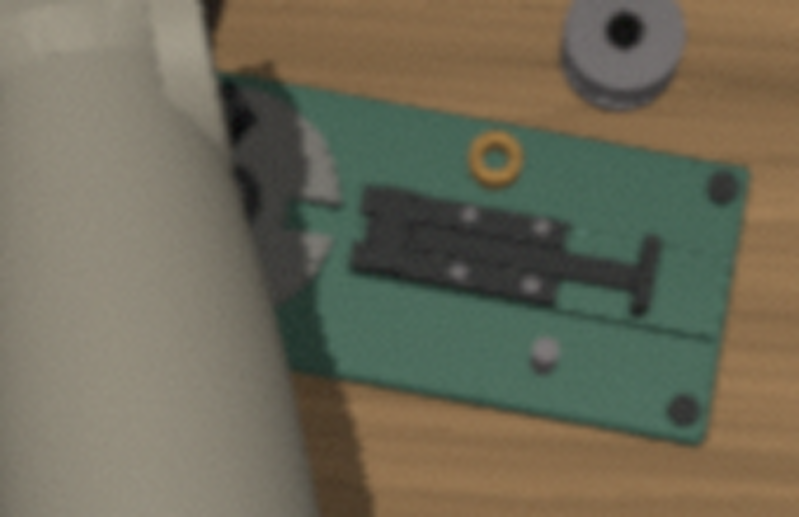

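jog_arm(increments=[[[0,0,0,-0.006,0,0,1],[0,0,0,-0.014,0,0,1],[0,0,0,-0.02,0,0,1],[0,0,0,-0.02,0,-0.03,1],[0,0,0,-0.02,0,-0.07,1],[0,0,0,-0.02,0,-0.1,1],[0,0,0,-0.02,0,-0.1,1]]])

```text
time_s: 7.0
position: [0.5627, 0.1424, 0.1649]
ee_rot: [[0.785, 0.619, 0.013], [0.619, -0.785, 0.003], [0.012, 0.005, -1.0]]
contact_force: [0.5, -0.2, -0.7]
grip_width: -0.0
```

```bash
python3 - <<'E'
from h import *
st()
to([-.21,0,.16],83.4)
for n,p,z in [("side",(320,400),.068),("side",(398,400),.068),("side",(360,459),.036),("top",(651,240),.068),("top",(638,312),.068)]:
    print(n,np.round(w2h(unproj(n,crop(n,p),z),HD)[0]*1e3,1))
E
```

```text
t 7.0 pos [0.5627 0.1424 0.1649] head [ 93.2  23.5 164.9] F [ 0.5 -0.2 -0.7] w -0.0 q [0.25 0.13 0.1  1.52 0.   2.72]
to [ 0.5513 -0.1615  0.16  ] turn [ 0.0097 -0.0095 -0.7875] shift [-0.1973  0.2315  0.0037]
side [-160.6   14.9   68. ]
side [-161.2  -20.2   68. ]
side [-166.2   -2.7   36. ]
top [-158.1  -15.2   68. ]
top [-157.9   24.9   68. ]
```

jog_arm(increments=[[[0.001,-0.001,-0.1,-0.026,0.03,0,1],[0.002,-0.002,-0.2,-0.052,0.06,0,1],[0.003,-0.003,-0.3,-0.078,0.09,0,1],[0.005,-0.005,-0.4,-0.104,0.12,0,1],[0.006,-0.006,-0.5,-0.13,0.15,0,1],[0.007,-0.007,-0.6,-0.156,0.18,0,1],[0.009,-0.009,-0.7,-0.182,0.21,0,1],[0.01,-0.01,-0.788,-0.197,0.2315,0.004,1],[0.01,-0.01,-0.788,-0.197,0.2315,0.004,1],[0.01,-0.01,-0.788,-0.197,0.2315,0.004,1]]])

```text
time_s: 8.0
position: [0.551, -0.1617, 0.1591]
ee_rot: [[0.117, 0.993, -0.001], [0.993, -0.117, 0.0], [0.0, -0.001, -1.0]]
contact_force: [0.0, 0.3, -0.0]
grip_width: -0.0001
```

```bash
python3 pic.py g; python3 - <<'E'
from h import *
to([-.200,0,.045],83.4)
E
```

```text
top tcp in crop [[761. 249.]]
side tcp in crop [[352. 320.]]
t 8.1 pos [ 0.5513 -0.1606  0.1596] head [-2.091e+02  1.000e-01  1.596e+02] F [-0.1  0.9  0.4] w 0.0 q [-0.28  0.13  0.08  1.53 -0.    1.4 ]
to [ 0.5524 -0.1516  0.045 ] turn [-0.0007  0.0001 -0.0001] shift [9.100e-03 1.000e-04 1.146e-01]
```

View pics/gs.png

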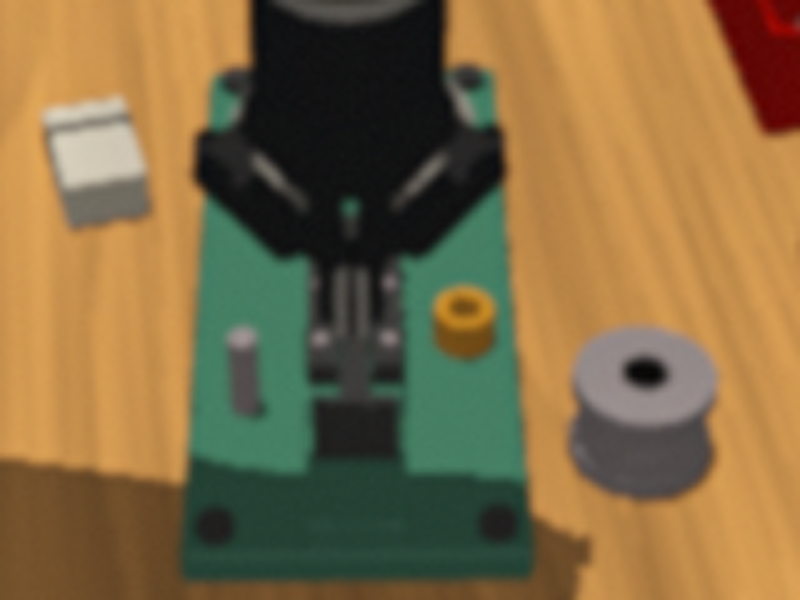

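View pics/gt.png

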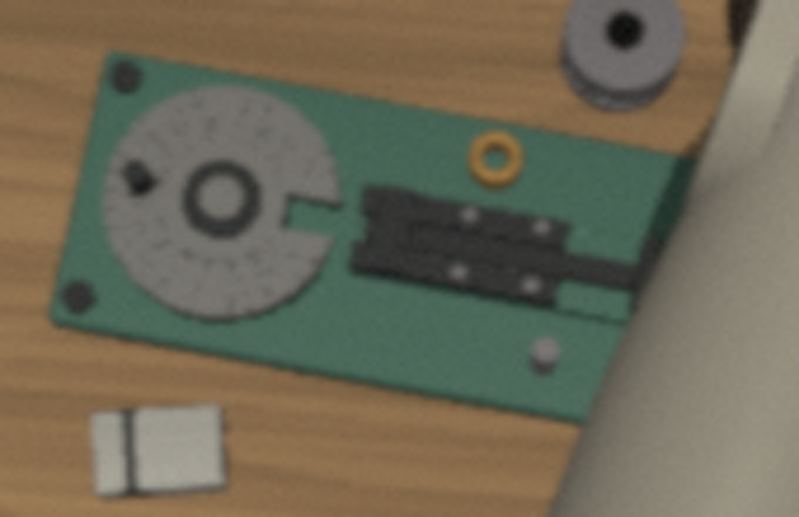

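jog_arm(increments=[[[0,0,0,0.003,0,0.04,1],[0,0,0,0.006,0,0.075,1],[0,0,0,0.009,0,0.1,1],[0,0,0,0.009,0,0.112,1],[0,0,0,0.009,0,0.1145,1],[0,0,0,0.009,0,0.1145,1]]])

```text
time_s: 8.7
position: [0.5527, -0.1514, 0.046]
ee_rot: [[0.115, 0.993, 0.0], [0.993, -0.115, -0.0], [-0.0, 0.0, -1.0]]
contact_force: [-0.6, -0.2, 0.8]
grip_width: 0.0001
```

```bash
python3 pic.py i; python3 - <<'E'
from h import *
to([-.200,0,.045],83.4);to([-.170,0,.045],83.4)
E
```

```text
top tcp in crop [[720. 288.]]
side tcp in crop [[356. 496.]]
t 8.8 pos [ 0.5532 -0.1518  0.0468] head [-200.1   -0.8   46.8] F [ 0.3 -0.1 -0.7] w -0.0003 q [-0.27  0.15 -0.11  1.31 -0.    1.42]
to [ 0.5524 -0.1516  0.045 ] turn [ 0.0016  0.0004 -0.    ] shift [ 0.0001 -0.0008  0.0018]
to [ 0.5559 -0.1218  0.045 ] turn [ 0.0016  0.0004 -0.    ] shift [ 0.0301 -0.0008  0.0018]
```

View pics/is.png

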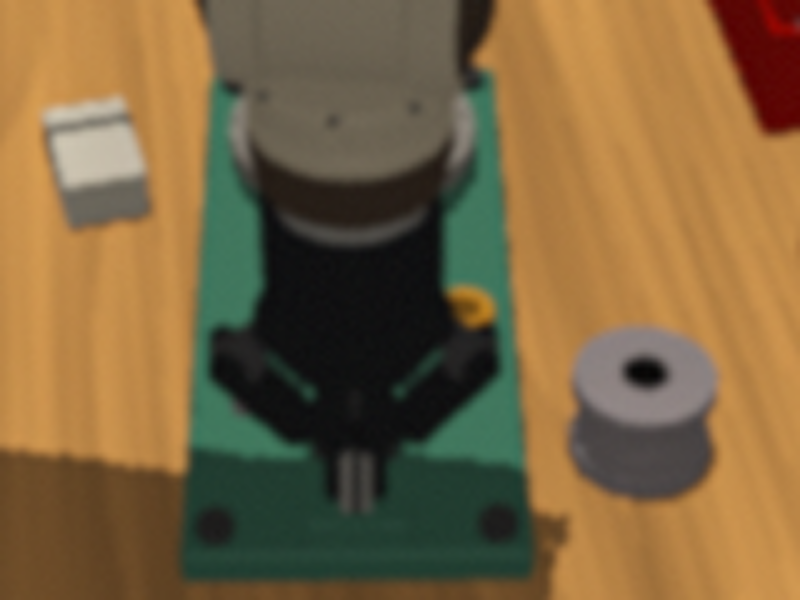

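jog_arm(increments=[[[0,0,0,0.005,0,0.001,1],[0,0,0,0.01,0,0.001,1],[0,0,0,0.015,0,0.001,1],[0,0,0,0.02,0,0.001,1],[0,0,0,0.023,0,0.001,1],[0,0,0,0.026,0,0.001,1],[0,0,0,0.029,0,0.001,1],[0,0,0,0.032,0,0.001,1],[0,0,0,0.035,0,0.001,1]]])

```text
time_s: 9.7
position: [0.5572, -0.117, 0.0458]
ee_rot: [[0.115, 0.993, 0.002], [0.993, -0.115, -0.001], [-0.001, 0.002, -1.0]]
contact_force: [-0.7, -2.4, 0.2]
grip_width: -0.0
```

```bash
python3 pic.py j; python3 - <<'E'
from h import *
to([-.136,0,.046],83.4)
E
```

```text
top tcp in crop [[655. 276.]]
side tcp in crop [[355. 441.]]
t 9.8 pos [ 0.5573 -0.1166  0.0458] head [-164.7   -0.8   45.8] F [-0.1  0.8 -0.3] w 0.0002 q [-0.21  0.14 -0.13  1.3   0.    1.48]
to [ 0.5598 -0.088   0.046 ] turn [0.0016 0.0001 0.0003] shift [ 0.0287 -0.0008 -0.0002]
```

View pics/jt.png

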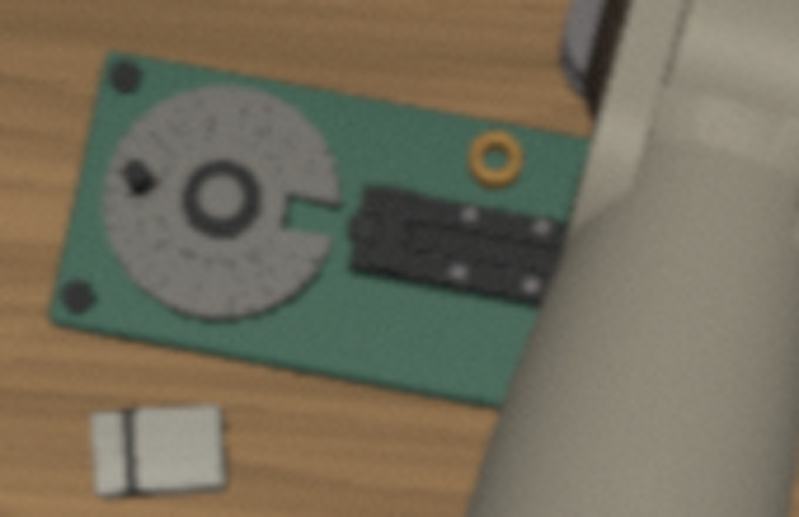

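jog_arm(increments=[[[0,0,0,0.002,0,0,1],[0,0,0,0.004,0,0,1],[0,0,0,0.006,0,0,1],[0,0,0,0.008,0,0,1],[0,0,0,0.01,0,0,1],[0,0,0,0.012,0,0,1]]])

```text
time_s: 10.4
position: [0.5586, -0.1046, 0.0457]
ee_rot: [[0.115, 0.993, 0.002], [0.993, -0.115, -0.0], [-0.0, 0.002, -1.0]]
contact_force: [0.1, -1.8, -0.5]
grip_width: 0.0002
```

```bash
python3 pic.py k
```

```text
top tcp in crop [[633. 272.]]
side tcp in crop [[355. 422.]]
t 10.5 pos [ 0.5587 -0.1043  0.0457] head [-152.4   -0.8   45.7] F [ 0.5 -0.4 -0.3] w -0.0001 q [-0.18  0.14 -0.13  1.3   0.    1.5 ]
```

View pics/kt.png

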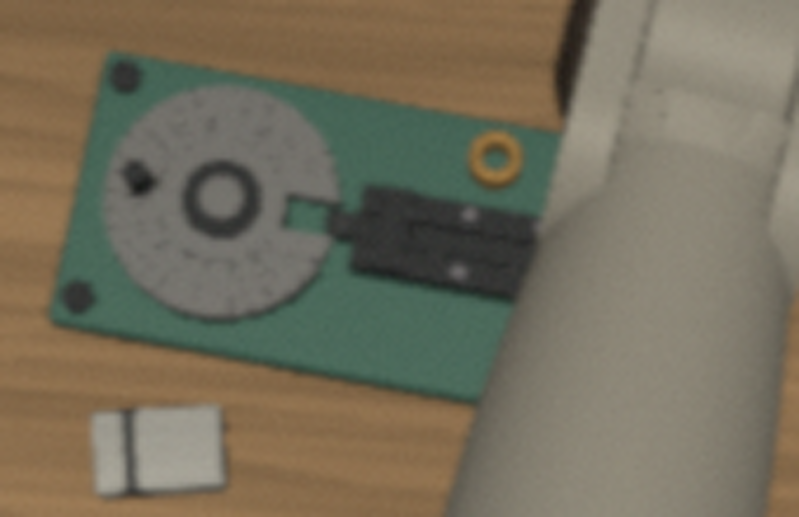

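jog_arm(increments=[[[0,0,0,0.002,0,0,1],[0,0,0,0.004,0,0,1],[0,0,0,0.006,0,0,1],[0,0,0,0.008,0,0,1],[0,0,0,0.01,0,0,1],[0,0,0,0.011,0,0,1],[0,0,0,0.012,0,0,1]]])

```text
time_s: 11.2
position: [0.5601, -0.0923, 0.0458]
ee_rot: [[0.114, 0.993, 0.002], [0.993, -0.114, 0.0], [0.0, 0.002, -1.0]]
contact_force: [-0.0, -1.4, -0.0]
grip_width: 0.0
```

```bash
python3 pic.py l
```

```text
top tcp in crop [[611. 268.]]
side tcp in crop [[355. 404.]]
t 11.3 pos [ 0.5601 -0.0922  0.0457] head [-140.1   -0.7   45.7] F [-0.6 -0.3  0.1] w -0.0001 q [-0.16  0.14 -0.13  1.3   0.    1.52]
```

View pics/lt.png

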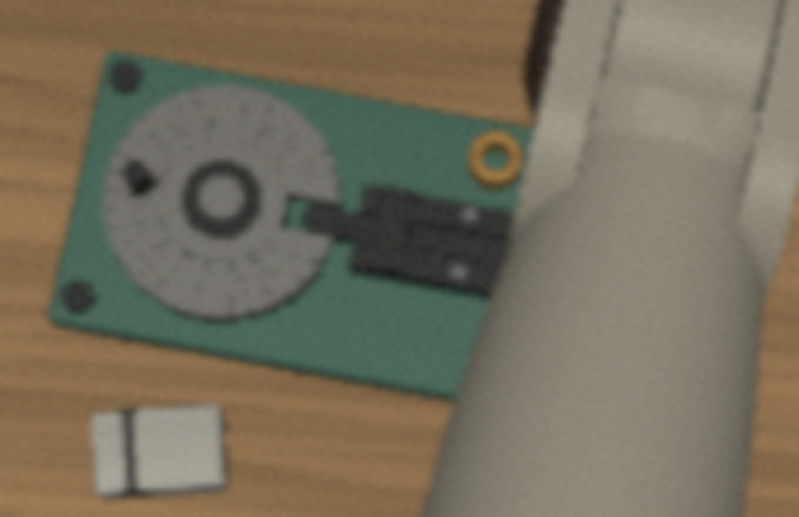

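Nose at about (305,214), well into the slot, roughly 7 mm short of home. I'll take 1 mm steps, watching the force.

jog_arm(increments=[[[0,0,0,0.001,0,0,1],[0,0,0,0.002,0,0,1],[0,0,0,0.003,0,0,1],[0,0,0,0.004,0,0,1]]])

```text
time_s: 11.7
position: [0.5605, -0.0882, 0.0457]
ee_rot: [[0.114, 0.993, 0.002], [0.993, -0.114, 0.0], [0.001, 0.002, -1.0]]
contact_force: [0.7, -1.3, 1.1]
grip_width: 0.0002
```

jog_arm(increments=[[[0,0,0,0.0005,0,0,1],[0,0,0,0.001,0,0,1]]])

```text
time_s: 11.9
position: [0.5606, -0.0871, 0.0458]
ee_rot: [[0.114, 0.993, 0.002], [0.993, -0.114, 0.0], [0.001, 0.002, -1.0]]
contact_force: [0.4, -2.0, -0.4]
grip_width: 0.0
```

jog_arm(increments=[[[0,0,0,0.0005,0,0,1],[0,0,0,0.001,0,0,1]]])

```text
time_s: 12.1
position: [0.5607, -0.0865, 0.0457]
ee_rot: [[0.114, 0.993, 0.001], [0.993, -0.114, -0.001], [-0.001, 0.001, -1.0]]
contact_force: [-1.2, -6.3, 0.5]
grip_width: -0.0
```

```bash
python3 pic.py m
```

```text
top tcp in crop [[600. 266.]]
side tcp in crop [[355. 395.]]
t 12.2 pos [ 0.5607 -0.0865  0.0458] head [-134.4   -0.8   45.8] F [-0.4 -5.2 -0. ] w 0.0001 q [-0.15  0.14 -0.13  1.3  -0.    1.53]
```

View pics/mt.png

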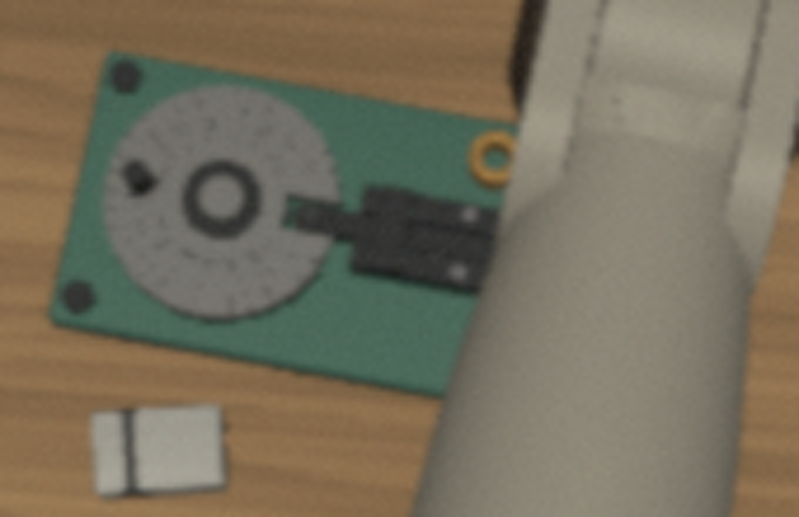

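jog_arm(increments=[[[0,0,0,0.001,0,0,1],[0,0,0,0.001,0,0,1]]])

```text
time_s: 12.4
position: [0.5607, -0.0865, 0.0458]
ee_rot: [[0.115, 0.993, 0.001], [0.993, -0.115, -0.003], [-0.002, 0.002, -1.0]]
contact_force: [-0.9, -8.7, -0.4]
grip_width: -0.0001
```

Hard stop: the position stays fixed while the force rises to 9 N. I'll back off and look.

jog_arm(increments=[[[0,0,0,-0.003,0,0,1],[0,0,0,-0.012,0,0,1],[0,0,0,-0.03,0,0,1],[0,0,0,-0.05,0,0,1],[0,0,0,-0.05,0,-0.03,1],[0,0,0,-0.06,0,-0.07,1],[0,0,0,-0.1,0,-0.11,1],[0,0,0,-0.14,0,-0.12,1],[0,0,0,-0.18,0,-0.12,1],[0,0,0,-0.18,0,-0.12,1]]])

```text
time_s: 13.4
position: [0.5392, -0.2693, 0.1665]
ee_rot: [[0.119, 0.993, 0.002], [0.993, -0.119, -0.003], [-0.003, 0.003, -1.0]]
contact_force: [0.6, -0.2, -0.2]
grip_width: 0.0001
```

```bash
python3 pic.py n
```

```text
top tcp in crop [[971. 284.]]
side tcp in crop [[355. 494.]]
t 13.5 pos [ 0.5394 -0.2659  0.1659] head [-3.150e+02 -2.000e-01  1.659e+02] F [ 1.   0.4 -0.1] w -0.0 q [-0.46  0.19  0.17  1.54 -0.    1.23]
```

View pics/nt.png

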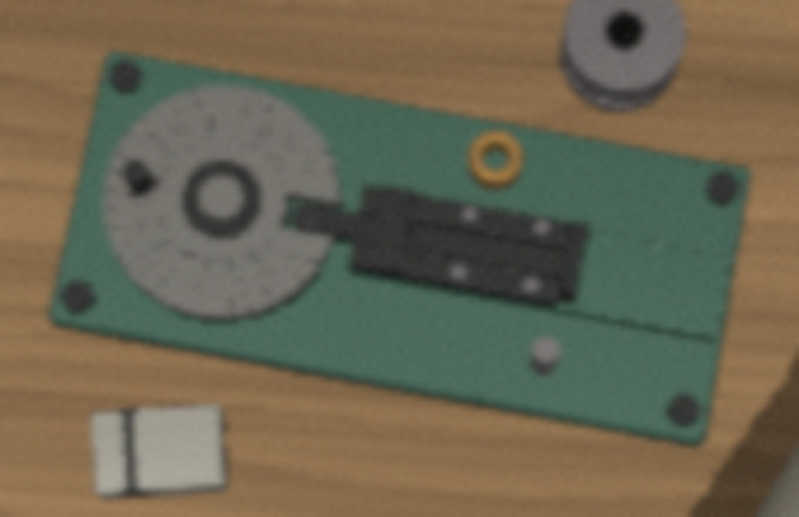

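View pics/ns.png

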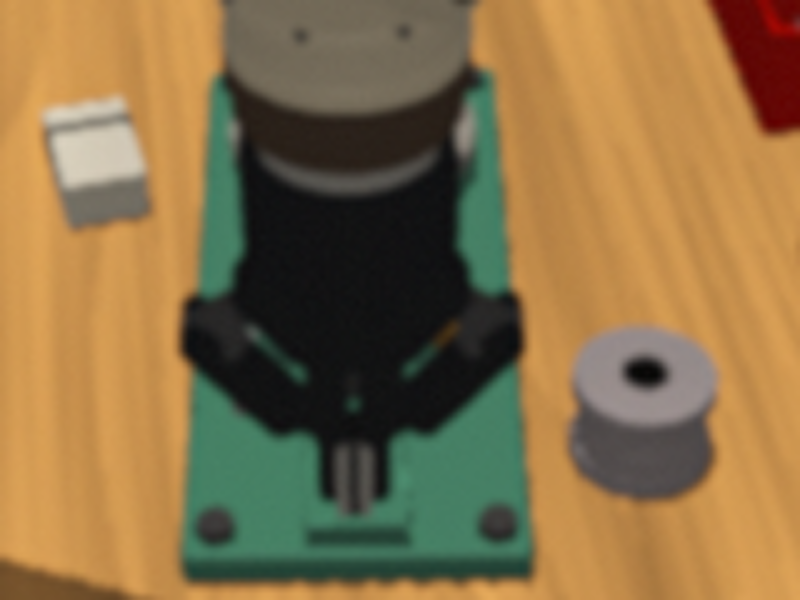

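jog_arm(increments=[[[0,0,0,0,0,0,1],[0,0,0,0,0,0,1],[0,0,0,0,0,0,1]]])

```text
time_s: 13.8
position: [0.5396, -0.265, 0.1659]
ee_rot: [[0.116, 0.993, 0.001], [0.993, -0.116, -0.002], [-0.001, 0.001, -1.0]]
contact_force: [0.4, 0.8, 0.3]
grip_width: 0.0002
```

```bash
python3 -c "
from h import *
st(); print(r.close_job())"
```

```text
t 13.8 pos [ 0.5396 -0.265   0.1659] head [-3.141e+02 -2.000e-01  1.659e+02] F [0.4 0.8 0.3] w 0.0002 q [-0.46  0.19  0.17  1.54 -0.    1.23]
the job is handed in; nothing more can be done
None
```

The spindle is locked and the job was handed in at 13.8 s; the hand-in reports no verdict. With shut fingers I pushed the pin about 90° clockwise until the slot faced the bar. I then pushed the bar by its tail plate until it stopped, backed off and lifted clear.

- **Slot alignment:** before the bar was pushed, both cameras put the slot's mouth within about 1 mm of the bar's line. The two cameras disagreed by about 2 mm across the guide, so I measured relative to the guide itself.
- **Bar home:** at the stop the tool held position while the force rose to about 9 N, the highest reading and well under 38 N. The stop came 1.6 mm past where I expected it, which is within the measuring error.
- **Last look:** the top picture shows the nose in the slot, the tail plate against the guide, and the bushing, dowel, roller and die block where they stood. The arm was clear, with force readings at noise level. In the last side picture the gripper hid the bar, so its level was not checked there. I did not check the wrench, hammer, jar and mug in the last pictures, but the arm stayed away from them.

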